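# Clamp the slicer blade with the key driver

### The job

Clamp the vegetable slicer's blade: take the orange-handled key driver out of its wooden stand, seat its square bit fully in the brass clamp screw, square to the sloping deck, and only then turn the screw clockwise, gently, until it comes to its stop. Keep the driver square to the deck while the screw turns, work the screw only with the driver, then stand the driver upright and fully home in its wooden stand again and disturb nothing else.

Things in the scene. Friction and masses are not known exactly. Their poses are not given: they have to be found in the camera images.
- slicer: white vegetable slicer (mandoline) fixed to the worktop, 240 x 120 mm deck that slopes up away from the robot by 20 deg (0.349 rad); its low end is 25 mm high, its high end 110 mm. Origin on the worktop under the middle of the deck; x points to the high end, z up. It does not move when pushed.
- clamp_plate: bright steel plate 46 x 100 mm, 3 mm thick, fixed on the slicer's deck, with a slot along its y. Origin at the slot's middle on the plate's underside; x up the slope, y along the slot, z square to the deck. The brass screw's axis is parallel to z at x = 0 but ANYWHERE from y = -10 to +10 mm: not measured, find it by feel or eye. It is held there firmly and cannot be pushed along the slot.
- slot_mid (a point): middle of the slot on the plate's upper face, plate z = 3 mm, axes as the plate's. It does not move with the screw. The screw's round brass head is 34 mm across; its flat top lies at plate z = 22 mm at joint value 0 and sinks 2 mm per rad of tightening. In it a square recess 12 mm across flats, 10 mm deep, with a 2 mm chamfer.
- clamp_screw (a joint): angle of the brass clamp screw, rad; grows clockwise looking down on the deck (tightening). At 0 the recess's sides are parallel to the plate's x and y and a short black mark on the head points to the plate's +x. Starts at 0 to 0.25; hard stop at 1.15. Friction torque 0.06 N m at every angle up to the stop; it stays where it is left. Over 0.2 N m at the stop is too much.
- driver: key driver, 99 mm long, about 0.12 kg, loose, standing bit down in the stand. Origin at the middle of the bit's end face, z from bit to handle, x and y square to the flats. Steel bit 10.5 x 10.5 mm square, 18 mm long, its last 4 mm tapered to 6 mm; then a round 13 mm shank; black collar 29 mm across from z = 40 to 48 mm; then the orange handle.
- handle_mid (a point): middle of the driver's orange handle, 71 mm from the bit's end: the place to grip. The handle is 26 x 26 mm square, 50 mm long, its flats parallel to the bit's flats.
- bit_tip (a point): middle of the end face of the driver's bit (same as the driver's origin).
- stand: wooden block 64 x 64 mm, 44 mm high, fixed on the black glass hob, whose top is 5 mm above the worktop. Origin at the middle of its underside, z up. In the middle of its top a round upright hole, 19 mm across, 42 mm deep, mouth chamfered by 3 mm. With the driver home its collar rests on the block's top, the bit's end 4 mm above the block's underside.
- mug: striped mug with handle, 90 mm high, bystander; origin at the middle of its underside.
- small_glass: small drinking glass, 48 mm across, 61 mm high, bystander; origin at the middle of its underside.
- tea_box: upright pale green carton, 65 x 65 x 112 mm, bystander; origin at the middle of its underside.
- spice: spice jar with red cap, 45 mm across, 106 mm high, bystander; origin at the middle of its underside.
Not all that is in view belongs to the job. What is meant by the driver is not blue or purple, and is the smaller of those in its own colour.

How it is judged (in metres and radians):
On the way, in this order (a step that is already met when the one before it is completed fails the run):
1. the driver's bit is fully seated in the screw's recess, square to the deck, before the screw has been turned far (z of bit_tip in the frame of clamp_plate between 0.007 and 0.0145 m and x of bit_tip in the frame of clamp_plate between -0.004 and 0.004 m and y of bit_tip in the frame of clamp_plate between -0.014 and 0.014 m and angle between the z axis of driver and the z axis of clamp_plate, either way round below 0.1 rad and value of joint clamp_screw below 0.5 rad), for 0.2 s.
2. the screw is turned to its stop with the driver still in it (value of joint clamp_screw above 1.05 rad and z of bit_tip in the frame of clamp_plate below 0.0145 m and angle between the z axis of driver and the z axis of clamp_plate, either way round below 0.12 rad), for 0.1 s.
At the end, for the whole second after the job is handed in: The clamp screw is within 0.1 rad of its stop (joint above 1.05 rad), and the driver stands at rest in the stand's hole: within 6 mm of its axis, less than 4 mm above home, upright within 0.1 rad (value of joint clamp_screw above 1.05 rad and horizontal distance between driver and stand below 0.006 m and z of driver in the frame of stand below 0.008 m and angle between driver's own z axis and vertical below 0.1 rad and linear speed of driver below 0.02 m/s); the robot touches nothing.
It fails at once if the driver or anything else presses or wrenches on the slicer, its plate or the screw with more than 60 N (contact force between slicer and anything else above 60 N).
It fails at once if the slicer, its plate or the screw is pressed with more than 35 N before the screw has been turned (contact force between slicer and anything else above 35 N and value of joint clamp_screw below 0.3 rad).
It fails at once if the screw turns while the driver leans more than 0.12 rad from the screw's axis (velocity of joint clamp_screw above 0.15 rad/s and angle between the z axis of driver and the z axis of clamp_plate, either way round above 0.12 rad).
It fails at once if the robot itself touches the slicer or the screw (contact force between any of the arm, the fingers and slicer above 2 N).
It fails at once if a bystander is moved more than 20 mm (distance of any of mug, small_glass, tea_box, spice from where it was at the start of the episode above 0.02 m).
It also fails if it takes over 67 s, if anything falls off the work surface, if the arm or the gripper's body presses on something with over 40 N, if the wrist force passes 120 N, or if a joint passes its speed limit or range.

### The arm

A 6-joint arm with a two-finger parallel gripper is mounted at the origin on the work surface; the furniture and walls round the work are solid. World frame = base frame: x ahead of the robot, y to its left, z up, the work surface at z = 0. Lengths are in mm, angles in rad, forces in N, time in s.
With the tool pointing down it reaches from about 350 to 975 mm from the base axis. Payload 7.1 kg.
Tool frame: the origin (TCP) lies on the front face of the gripper's body, between the roots of the fingers; the fingertips stand 80 mm ahead of it and the grasp point (between the pads) lies 61 mm ahead of it; z points along the fingers, y is the line along which they close (so a half turn about z gives the same grasp; the last joint's range is limited). The gripper opens to 88 mm and grips with 3 to 60 N. Pads are 20 mm wide; open, the fingers measure 115 mm over their backs; the gripper's body (75 mm by 178 mm) begins 61 mm behind the grasp point.
Start: joints at [-0.019, 0.423, 1.63, -0, 1.089, -0.019], TCP at [624.984, 0.026, 302.675] pointing down, gripper open.
Joint ranges: [-3, 3], [-0.9, 2.11], [0.09, 2.58], [-1.31, 4.45], [0.11, 2.69], [-2.54, 2.54]. Speed limits (rad/s): [2.39, 2.39, 3.01, 3.14, 3.14, 3.14].

### API

Orientations are given as a rotation vector (axis times angle).
In Python, from workcell import readout, vision, close_job gives the robot as it stands.
- The arm moves only by the tool servo_tool, never from a script. Its argument "plan" is a list that holds one entry, the list of rows, each a list of 7 numbers: the gripper command: -1 is fully open, 1 is shut, values between are in proportion, then the shift along the world's x, y, z in units of 40 mm (1.0 is 40 mm), then the turn, a rotation vector about the world's x, y, z in units of 5 degrees (1.0 is 5 degrees). A call has 1 to 5 rows; each row shifts and turns the commanded pose from where the row before left it; what a row does not reach is not made up. A row lasts 1/12 s, in which the tool goes at most 41.7 mm and 7.16 degrees, less where a joint would pass 70% of its speed; a pose out of reach is approached as far as the arm can. A call is refused whole if a number of a shift passes 1 or a number of a turn 1, either way. A call with a gripper value outside its range is refused whole. The fingers move at their own pace and stop on an object; the grip force is fixed at half the most. Time passes only in rows, so rows that do not move let the fingers close. It gives the time, the measured TCP pose, the force, the opening and the grip force at its end, in the units of the state.
- readout.get_obs(): the state, without advancing time (a new reading comes with each control period).
- vision.get_image(name): name is "scene" or "side" or "wrist"; returns the picture (420x560x3 uint8, red, green, blue); there is no depth.
- vision.camera_params(name): a dict with "fx", "fy", "cx", "cy" (pixels), "rvec" (rotation vector, rad) and "tvec" (3), from world to camera coordinates, as OpenCV has them; the wrist camera has in their place "hand_eye" (4x4, takes a point from camera to tool coordinates, whose origin is the TCP and whose axes are the flange's). Camera axes: x right, y down, z forward; pixel columns grow to the right and rows downward; lengths in mm; the calibration is good to about 2 mm. A picture is of the moment at which its call begins: read the wrist's pose just before it. camera_params takes no time and is no camera call.
- close_job(): hands the job in; it is judged then, once.
The state is a dict: "t": time; "qpos": joint angles; "qvel": joint speeds; "joint_torque": joint torques, N m; "ee_pos": TCP position; "orientation": TCP orientation; "ft_force": force on the tool from outside, world axes, zero at the start; "moment": the same for the moment, N m; "width": finger opening in mm; "grasp_force": force on a finger pad.
Only numpy, scipy, OpenCV 4.12 (cv2) and the standard library are available. Lean on these libraries where they do the work, as an engineer would, in place of code of your own. Each camera call takes 0.05 s, during which the arm holds its last target. There are 200 camera calls.

## Working session

There is one attempt and no reset: what is moved stays moved. The work goes in short steps, Python scripts to look and compute and a tool call to move; the robot and the scene stay as the last step left them, time stands still between calls to the robot, and variables do not carry over. Pictures are saved under pics/ and viewed, at most 10 in all, crops included, and the job is handed in when it is done.

Besides the shell and the picture viewer there is one more tool, called after "Emit:" in YAML: its name, and indented under it one key for each argument. servo_tool: Moves the arm, as the interface text tells. Its arguments: {"type":"object","properties":{"plan":{"type":"array"}},"required":["plan"]}

```bash
ls; mkdir -p pics; python3 - <<'E'
from workcell import readout, vision
import cv2, numpy as np
for n in ("scene","side","wrist"):
    im=vision.get_image(n); cv2.imwrite(f"pics/{n}0.png",im[:,:,::-1]); print(n,vision.camera_params(n))
o=readout.get_obs(); print(o)
E
```

```text
pics
scene {'fx': 454.04463590999353, 'fy': 454.04463590999353, 'cx': 270.4891428972638, 'cy': 211.87152952575317, 'rvec': array([ 2.05392125, -0.60981757,  0.36808455]), 'tvec': array([-394.87419166,  214.91848809, 1308.60771906])}
side {'fx': 414.93367123169895, 'fy': 414.93367123169895, 'cx': 280.5316143070194, 'cy': 212.7855006853897, 'rvec': array([ 0.45882038, -2.63812595,  1.27569032]), 'tvec': array([ 465.18831459,  130.19625396, 1173.88725181])}
wrist {'fx': 314.96203847385425, 'fy': 314.96203847385425, 'cx': 275.23296998685925, 'cy': 209.66792552250203, 'hand_eye': array([[-8.48034038e-04, -9.68536406e-01, -2.48870469e-01,
         6.78242013e+01],
       [ 9.99998906e-01, -5.19797016e-04, -1.38461899e-03,
        -4.15324605e-02],
       [ 1.21169177e-03, -2.48871371e-01,  9.68535788e-01,
        -8.19048730e+01],
       [ 0.00000000e+00,  0.00000000e+00,  0.00000000e+00,
         1.00000000e+00]])}
{'t': 0.15, 'qpos': array([-1.90127006e-02,  4.23684959e-01,  1.63050007e+00,  2.35353124e-06,
        1.08858661e+00, -1.89901785e-02]), 'qvel': array([-0.00323023, -0.00208828, -0.00215296, -0.00129652,  0.00168463,
       -0.00212019]), 'joint_torque': array([ 9.52650989e-04, -5.44981134e+01, -2.73919362e+01,  6.45430083e-02,
        2.04369903e-02, -3.19723256e-05]), 'ee_pos': array([6.24667584e+02, 2.45810816e-02, 3.02073585e+02]), 'orientation': array([-2.22086590e+00, -2.22081345e+00,  1.28169899e-03]), 'ft_force': array([ 0.34324429, -0.30419098, -0.46719849]), 'moment': array([-0.00360092, -0.03254653,  0.00690046]), 'grasp_force': 0.0, 'width': 87.87913527422079}
```

View pics/scene0.png

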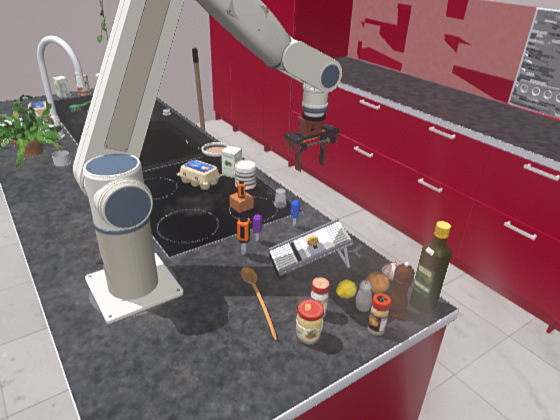

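View pics/side0.png

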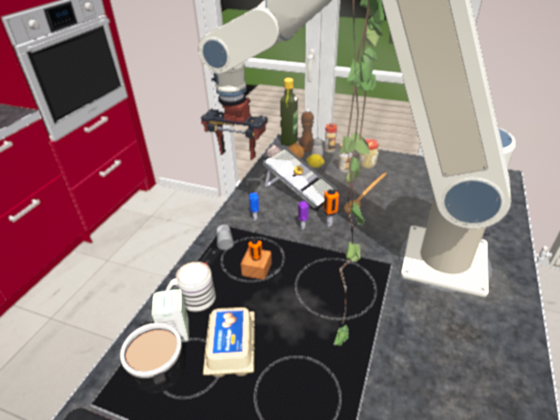

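View pics/wrist0.png

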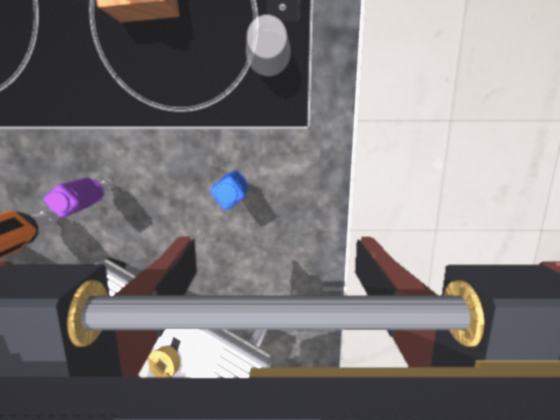

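Candidates for the driver: orange in the wooden stand, scene (241,190) / side (256,250). A larger orange one stands free at scene (243,230) / side (332,202). The purple one (257,225) and the blue one (295,208) are ruled out by colour. I choose the smaller orange one, in the stand. The slicer is at scene (312,245), with its brass screw near (313,240). Next I'll check with close crops.

```bash
python3 - <<'E'
import cv2, numpy as np
s=cv2.imread("pics/scene0.png"); d=cv2.imread("pics/side0.png")
def c(im,x,y,w,h): return cv2.resize(im[y:y+h,x:x+w],(400,300),interpolation=cv2.INTER_CUBIC)
cv2.imwrite("pics/mos.png",np.vstack([np.hstack([c(s,210,170,80,60),c(s,264,215,100,75)]),np.hstack([c(d,220,225,80,60),c(d,255,140,100,75)])]))
E
```

```text
(no output)
```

View pics/mos.png

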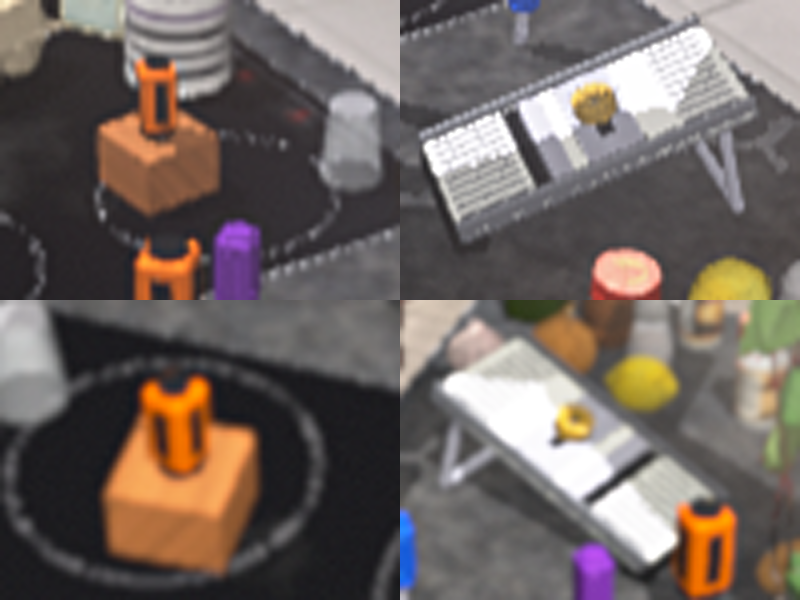

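The top crops confirm the choice: the small orange driver is home in the block (scene 241,182 / side 255,241), and the brass head is at scene (312,240) / side (299,170). Now I'll triangulate.

```bash
cat > h.py <<'E'
import cv2, numpy as np
from scipy.spatial.transform import Rotation as R
from workcell import readout, vision
def cam(n,obs=None):
    p=vision.camera_params(n); K=np.array([[p['fx'],0,p['cx']],[0,p['fy'],p['cy']],[0,0,1.]])
    if n=='wrist':
        T=np.eye(4); T[:3,:3]=R.from_rotvec(obs['orientation']).as_matrix(); T[:3,3]=obs['ee_pos']; W=T@p['hand_eye']; E=np.linalg.inv(W)
        return K,E[:3,:3],E[:3,3]
    return K,R.from_rotvec(p['rvec']).as_matrix(),p['tvec']
def ray(c,uv):
    K,r,t=c; d=r.T@np.linalg.solve(K,[*uv,1.]); return -r.T@t,d/np.linalg.norm(d)
def atz(c,uv,z):
    o,d=ray(c,uv); return o+d*(z-o[2])/d[2]
def proj(c,X):
    K,r,t=c; x=(r@np.asarray(X,float).T).T+t; x=x@K.T; return x[:,:2]/x[:,2:]
def tri(c1,u1,c2,u2):
    o1,d1=ray(c1,u1);o2,d2=ray(c2,u2)
    s=np.linalg.lstsq(np.c_[d1,-d2],o2-o1,rcond=None)[0]; a=o1+d1*s[0];b=o2+d2*s[1]
    return (a+b)/2,np.linalg.norm(a-b)
E
python3 - <<'E'
from h import *
np.set_printoptions(precision=1,suppress=True)
S=cam('scene');D=cam('side')
print('driver top',tri(S,(241.2,182.4),D,(255.4,240.6)), atz(S,(241.2,182.4),108),atz(D,(255.4,240.6),108))
for p in [(229.6,199),(240.4,205),(253.6,198.4)]: print('S blk',atz(S,p,49))
for p in [(241,263),(265.6,267),(271.6,251)]: print('D blk',atz(D,p,49))
print('screw',tri(S,(312.2,240),D,(298.7,170)))
print('low end L',tri(S,(269,248.75),D,(315,207.5)))
print('low R',atz(S,(279.5,275),25))
print('high L',tri(S,(338.25,220),D,(263.75,163.75)));print('high R',tri(S,(352.75,241.25),D,(281.25,148.75)))
E
```

```text
driver top (array([486.1, 211.9, 108.5]), np.float64(1.340076088948215)) [487.4 213.1 108. ] [485.6 211.8 108. ]
S blk [442.  220.7  49. ]
S blk [453.7 163.2  49. ]
S blk [518.5 178.6  49. ]
D blk [516.1 247.5  49. ]
D blk [448.2 239.8  49. ]
D blk [455.5 177.5  49. ]
screw (array([ 499. , -185.9,   86.5]), np.float64(2.9526285617287065))
low end L (array([410.3, -83.3,  24.1]), np.float64(5.348448615211632))
low R [ 367.3 -207.6   25. ]
high L (array([ 617.9, -163.3,  103.7]), np.float64(7.795016813955981))
high R (array([ 588.9, -270.1,  102.8]), np.float64(7.142566488940037))
```

Emit:
servo_tool:
  plan:
    - [[-1,-0.63,-1,-0.3,0,0,0],[-1,-0.63,-1,-0.3,0,0,0],[-1,-0.63,-1,-0.3,0,0,0],[-1,-0.63,-1,-0.3,0,0,0],[-1,-0.63,-1,-0.3,0,0,0]]

```text
t: 0.57
ee_pos: [516.0, -171.9, 250.9]
orientation: [-2.221, -2.222, 0.0]
ft_force: [0.1, -1.0, 0.5]
width: 87.8
grasp_force: 0.0
```

Emit:
servo_tool:
  plan:
    - [[-1,0,0,0,0,0,0],[-1,0,0,0,0,0,0]]

```text
t: 0.73
ee_pos: [516.0, -172.3, 250.8]
orientation: [-2.225, -2.216, 0.001]
ft_force: [-0.8, -0.1, 0.4]
width: 87.9
grasp_force: 0.0
```

```bash
python3 - <<'E'
from h import *
import pickle
o=readout.get_obs(); im=vision.get_image('wrist'); pickle.dump(o,open('o1.pkl','wb')); cv2.imwrite('pics/w1.png',im[:,:,::-1]); print(o['ee_pos'],o['orientation'],o['qpos'])
cv2.imwrite('pics/w1b.png',cv2.resize(im[40:340,90:470,::-1],None,fx=2,fy=2,interpolation=cv2.INTER_CUBIC))
E
```

```text
[ 516.03747144 -172.28117541  250.78592005] [-2.22458542e+00 -2.21606243e+00  9.89001091e-04] [-3.44139162e-01  3.74668207e-01  1.84865646e+00  1.33350222e-04
  9.19960512e-01 -3.40381420e-01]
```

View pics/w1b.png

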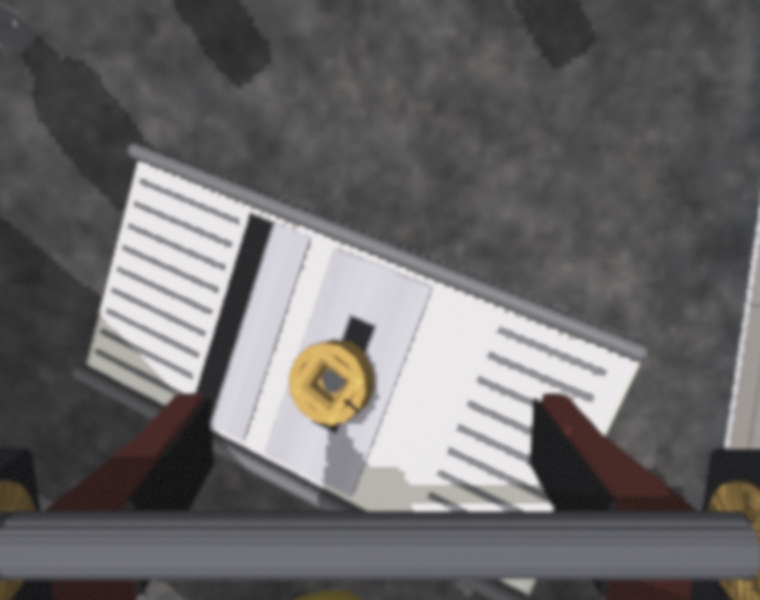

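The crop shows the deck with its low end at left and its corners at crop (137,160), (90,362), (640,355). The brass head is at (330,383) and its mark is towards (351,404). I'll fit the slicer pose and rectify the head in plate axes.

```bash
python3 - <<'E'
from h import *
import pickle
np.set_printoptions(precision=2,suppress=True)
o=pickle.load(open('o1.pkl','rb')); W=cam('wrist',o)
f=lambda u,v:(90+u/2,40+v/2)
A=atz(W,f(137,160),26);B=atz(W,f(90,362),26);C=atz(W,f(640,355),108)
print(A,B,C,'len',np.linalg.norm(A-C),'wid',np.linalg.norm(A-B))
yaw=np.arctan2(*(C-A)[[1,0]]);yaw2=np.arctan2(*(A-B)[[1,0]])-np.pi/2;print('yaw',yaw,yaw2)
for psi in (yaw,):
    Rp=(R.from_euler('z',psi)*R.from_euler('y',-0.349)).as_matrix(); n=Rp[:,2]
    mid=(A+C)/2  # on deck +y edge mid
    def onpl(uv,h,W=W):
        c,d=ray(W,uv); q=mid+n*h; return c+d*((q-c)@n)/(d@n)
    for nm,uv,h in [('recess',f(329,383),21.7),('mark',f(351,404),21.7),('plUR',f(432,288),3),('plUL',f(338,247),3),('plLR',f(355,500),3),('slot',f(360,330),3)]:
        X=onpl(uv,h); print(nm,X,'plate axes',Rp.T@(X-mid))
    X=onpl(f(329,383),21.7); S=cam('scene');D=cam('side'); print('reproj',proj(S,[X]),proj(D,[X]))
    ctr=X
    g=np.array([[ctr+Rp@np.array([a,b,0])] for a,b in [(-30,-30),(30,-30),(30,30),(-30,30)]])[:,0]
    src=proj(W,g).astype(np.float32)
    dst=np.float32([[0,600],[600,600],[600,0],[0,0]])
    im=cv2.imread('pics/w1.png'); cv2.imwrite('pics/rect.png',cv2.warpPerspective(im,cv2.getPerspectiveTransform(src,dst),(600,600),flags=cv2.INTER_CUBIC))
E
```

```text
[406.09 -95.86  26.  ] [ 372.63 -194.43   26.  ] [ 615.24 -168.48  108.  ] len 236.10492509131709 wid 104.09466041167525
yaw -0.3341986128929103 -0.3271931571530642
recess [ 498.7  -184.18   92.19] plate axes [ 14.02 -53.06  21.7 ]
mark [ 507.57 -191.69   96.13] plate axes [ 25.56 -57.25  21.7 ]
plUR [ 540.23 -147.5    82.19] plate axes [36.17 -4.79  3.  ]
plUL [ 501.9  -132.51   67.22] plate axes [-7.6 -3.2  3. ]
plLR [ 508.26 -241.43   82.41] plate axes [  36.81 -104.01    3.  ]
slot [ 510.96 -166.62   74.41] plate axes [ 13.42 -32.45   3.  ]
reproj [[311.52 238.52]] [[298.32 168.52]]
```

View pics/rect.png

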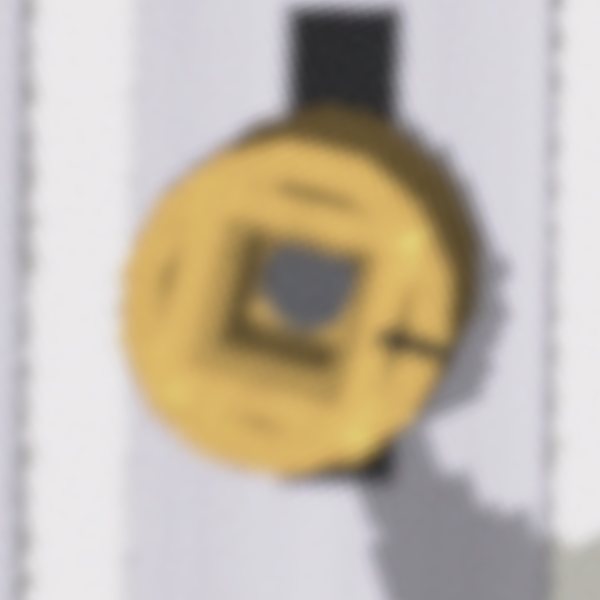

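Emit:
servo_tool:
  plan:
    - [[-1,-0.1,0.94,0.1,0,0,0],[-1,-0.1,0.94,0.1,0,0,0],[-1,-0.1,0.94,0.1,0,0,0],[-1,-0.1,0.94,0.1,0,0,0],[-1,-0.1,0.94,0.1,0,0,0]]

```text
t: 1.2
ee_pos: [497.7, 20.3, 272.2]
orientation: [2.219, 2.223, 0.002]
ft_force: [1.5, -0.1, 0.3]
width: 87.9
grasp_force: 0.0
```

Emit:
servo_tool:
  plan:
    - [[-1,-0.1,0.94,0.1,0,0,0],[-1,-0.1,0.94,0.1,0,0,0],[-1,-0.1,0.94,0.1,0,0,0],[-1,-0.1,0.94,0.1,0,0,0],[-1,0,0.94,0.1,0,0,0]]

```text
t: 1.62
ee_pos: [480.3, 208.9, 292.3]
orientation: [2.218, 2.224, 0.002]
ft_force: [0.3, 0.1, -0.8]
width: 88.0
grasp_force: 0.0
```

Emit:
servo_tool:
  plan:
    - [[-1,0,0,0,0,0,0],[-1,0,0,0,0,0,0]]

```text
t: 1.78
ee_pos: [481.2, 208.6, 292.1]
orientation: [2.214, 2.228, 0.003]
ft_force: [-0.5, 0.5, -0.7]
width: 88.2
grasp_force: 0.0
```

```bash
python3 - <<'E'
from h import *
import pickle
o=readout.get_obs(); im=vision.get_image('wrist'); pickle.dump(o,open('o2.pkl','wb')); cv2.imwrite('pics/w2.png',im[:,:,::-1]); print(o['ee_pos'],o['orientation'],o['qpos'])
W=cam('wrist',o); c=proj(W,[[486,212,108]])[0]; print(c)
x,y=int(c[0])-75,int(c[1])-60; print(x,y)
cv2.imwrite('pics/w2b.png',cv2.resize(im[y:y+150,x:x+160,::-1],None,fx=4,fy=4,interpolation=cv2.INTER_CUBIC))
E
```

```text
[481.17203568 208.6066987  292.09190035] [2.21446062 2.22754961 0.00261057] [3.86346090e-01 2.89231926e-01 1.86104801e+00 1.14881901e-04
 9.89547295e-01 3.80389845e-01]
[280.95309865 205.48070654]
205 145
```

View pics/w2b.png

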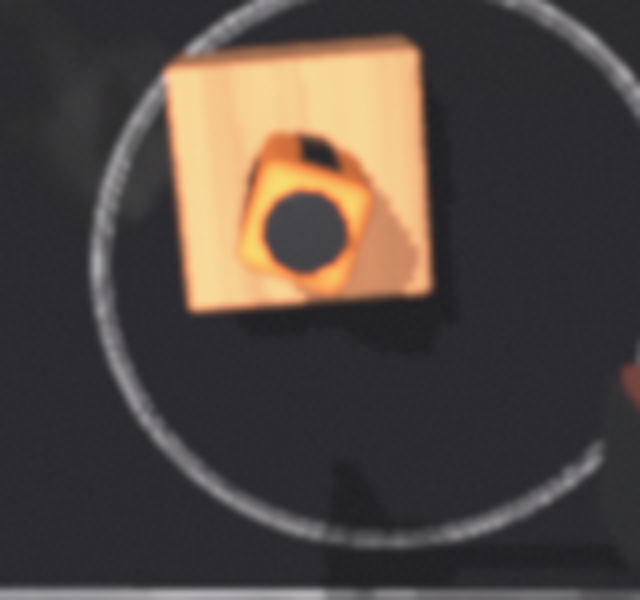

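Handle cap centre is at crop (306,232), and its flats are turned about 15.5° clockwise. The block's top corners are (165,72), (418,48), (432,292) and (188,310).

```bash
python3 - <<'E'
from h import *
import pickle
np.set_printoptions(precision=1,suppress=True)
o=pickle.load(open('o2.pkl','rb')); W=cam('wrist',o); f=lambda u,v:(205+u/4,145+v/4)
print('cap',atz(W,f(306,232),108))
B=np.array([atz(W,f(*p),49) for p in [(165,72),(418,48),(432,292),(188,310)]]);print(B.mean(0),[np.linalg.norm(B[i]-B[i-1]) for i in range(4)])
P=[atz(W,f(*p),108)[:2] for p in [(242,258),(330,293),(370,190),(262,165)]]
print([np.degrees(np.arctan2(*(P[j]-P[i])[::-1])) for i,j in [(0,1),(3,2),(1,2),(0,3)]],[np.linalg.norm(P[j]-P[i]) for i,j in [(0,1),(3,2),(1,2),(0,3)]])
S=cam('scene');D=cam('side');print('glass',tri(S,(280.5,191),D,(222,230)),'mug',atz(S,(246,166),90))
x,y,z=R.from_rotvec(o['orientation']).as_matrix().T;print(x,y,z)
E
```

```text
cap [486.5 214.2 108. ]
[486.2 213.5  49. ] [np.float64(63.88055525882737), np.float64(65.040760628746), np.float64(65.00411988829103), np.float64(65.71518623538877)]
[np.float64(-22.098345192977938), np.float64(-12.92272346356467), np.float64(70.29098207554144), np.float64(78.09903755172036)] [np.float64(20.8271570785325), np.float64(23.82990891100914), np.float64(24.496398074535513), np.float64(21.00698896185873)]
glass (array([619.4, 153.6,  61.5]), np.float64(2.1010785114767088)) mug [591.2 352.2  90. ]
[-0.  1.  0.] [1. 0. 0.] [ 0.  0. -1.]
```

Emit:
servo_tool:
  plan:
    - [[-1,0.03,0.03,-0.5,0,0,-0.83],[-1,0.04,0.04,-0.7,0,0,-0.83],[-1,0.04,0.04,-0.7,0,0,-0.83],[-1,0.02,0.02,-0.5,0,0,-0.83],[-1,0,0,0,0,0,0]]

```text
t: 2.25
ee_pos: [484.7, 208.7, 191.9]
orientation: [-2.521, -1.872, 0.011]
ft_force: [-1.4, -0.1, -0.1]
width: 88.1
grasp_force: 0.0
```

```bash
cat > st.py <<'E'
from h import *
np.set_printoptions(precision=2,suppress=True)
def st():
    o=readout.get_obs(); M=R.from_rotvec(o['orientation']).as_matrix()
    print('t',o['t'],'p',o['ee_pos'],'z',np.round(M[:,2],4),'yang',np.degrees(np.arctan2(M[1,1],M[0,1])),'q',o['qpos'],'F',o['ft_force'],'M',o['moment'],'w',o['width'],o['grasp_force']); return o,M
E
python3 -c "from st import *;st()"
```

```text
t 2.25 p [484.68 208.74 191.85] z [-0.01 -0.   -1.  ] yang -16.80991287573308 q [ 0.38  0.45  1.91 -0.    0.79  0.68] F [-1.38 -0.06 -0.07] M [-0.02  0.05  0.04] w 88.14230394513018 0.0
```

Emit:
servo_tool:
  plan:
    - [[-1,0.02,0.08,-0.2,0,0,0],[-1,0.02,0.05,-0.4,0,0,0],[-1,0,0,-0.4,0,0,0],[-1,0,0,-0.27,0,0,0],[-1,0,0,0,0,0,0]]

```text
t: 2.67
ee_pos: [487.8, 215.1, 143.7]
orientation: [-2.518, -1.879, 0.003]
ft_force: [-0.0, 0.1, 0.5]
width: 87.9
grasp_force: 0.0
```

```bash
python3 -c "from st import *;st()"
```

```text
t 2.6667 p [487.77 215.14 143.67] z [-0. -0. -1.] yang -16.542580625060364 q [ 0.39  0.53  1.92 -0.    0.69  0.68] F [-0.04  0.09  0.55] M [ 0.01  0.1  -0.  ] w 87.9049013190003 0.0
```

Emit:
servo_tool:
  plan:
    - [[-1,-0.03,-0.03,-0.06,0,0,0],[0.6,0,0,0,0,0,0],[1,0,0,0,0,0,0],[1,0,0,0,0,0,0],[1,0,0,0,0,0,0]]

```text
t: 3.08
ee_pos: [487.3, 214.5, 142.9]
orientation: [2.519, 1.877, 0.002]
ft_force: [0.3, 0.2, 0.2]
width: 64.5
grasp_force: 0.0
```

Emit:
servo_tool:
  plan:
    - [[1,0,0,0,0,0,0],[1,0,0,0,0,0,0],[1,0,0,0,0,0,0],[1,0,0,0,0,0,0],[1,0,0,0,0,0,0]]

```text
t: 3.5
ee_pos: [486.9, 214.4, 142.2]
orientation: [-2.519, -1.878, 0.0]
ft_force: [-0.4, 0.1, -0.1]
width: 31.2
grasp_force: 0.0
```

```bash
python3 -c "from st import *;st()"
```

```text
t 3.5 p [486.95 214.38 142.22] z [-0.  0. -1.] yang -16.599007084039567 q [0.39 0.53 1.93 0.   0.68 0.68] F [-0.45  0.09 -0.09] M [ 0.01  0.03 -0.01] w 31.1551045460629 0.0
```

Emit:
servo_tool:
  plan:
    - [[1,0,0,0,0,0,0],[1,0,0,0,0,0,0],[1,0,0,0,0,0,0],[1,0,0,0,0,0,0],[1,0,0,0,0,0,0]]

```text
t: 3.92
ee_pos: [486.9, 214.4, 142.2]
orientation: [-2.519, -1.878, 0.0]
ft_force: [-0.1, 0.2, -0.1]
width: 25.7
grasp_force: 30.0
```

```bash
python3 -c "from st import *;st()"
```

```text
t 3.9167 p [486.89 214.36 142.18] z [-0. -0. -1.] yang -16.598233546475107 q [0.39 0.53 1.93 0.   0.68 0.68] F [-0.09  0.22 -0.14] M [0.05 0.07 0.01] w 25.704428453665322 29.99913990497589
```

Emit:
servo_tool:
  plan:
    - [[1,0,0,0.3,0,0,0],[1,0,0,0.8,0,0,0],[1,0,0,0.9,0,0,0],[1,0,0,0.9,0,0,0],[1,0,0,0.7,0,0,0]]

```text
t: 4.33
ee_pos: [487.2, 214.4, 289.6]
orientation: [2.518, 1.877, 0.003]
ft_force: [1.4, 0.6, -0.2]
width: 25.9
grasp_force: 30.0
```

Emit:
servo_tool:
  plan:
    - [[1,0,-0.5,0.2,0,0,0],[1,-0.1,-0.9,0,0,0,0],[1,-0.1,-0.9,0,0,0,0],[1,-0.1,-0.9,0,0,0,0],[1,-0.1,-0.9,0,0,0,0]]

```text
t: 4.75
ee_pos: [470.3, 49.0, 295.2]
orientation: [2.518, 1.878, 0.001]
ft_force: [-0.1, -0.4, -1.0]
width: 25.6
grasp_force: 30.0
```

Emit:
servo_tool:
  plan:
    - [[1,-0.1,-0.9,0,0,0,0],[1,-0.1,-0.9,0,0,0,0],[1,-0.1,-0.9,0,0,0,0],[1,-0.1,-0.9,0,0,0,0],[1,-0.1,-0.7,0,0,0,0]]

```text
t: 5.17
ee_pos: [450.3, -123.9, 295.1]
orientation: [2.519, 1.876, 0.001]
ft_force: [0.7, -0.4, -1.5]
width: 25.9
grasp_force: 30.0
```

```bash
cat >> st.py <<'E'
Rp=(R.from_euler('z',-0.334)*R.from_euler('y',-0.349)).as_matrix(); n=Rp[:,2]; C=np.array([498.2,-184.5,92.])
L=133.2
def goal(h,th,off=(0,0)):
    """TCP position & tool rotation: bit tip h above head-top, driver turned th clockwise"""
    y=Rp@[np.cos(th),-np.sin(th),0]; z=-n; x=np.cross(y,z)
    return C+Rp@[off[0],off[1],h]+L*n, np.c_[x,y,z]
def need(h,th,off=(0,0)):
    o,M=st(); p,G=goal(h,th,off); dp=p-o['ee_pos']; w=R.from_matrix(G@M.T).as_rotvec()
    print('shift units',dp/40,'turn units',np.degrees(w)/5)
    tip=o['ee_pos']+M[:,2]*L; print('tip in head frame',Rp.T@(tip-C),'lean',np.arccos(-M[:,2]@n),'th',-np.arctan2(*(Rp.T@M[:,1])[[1,0]]))
E
python3 -c "from st import *;need(25,0.22)"
```

```text
t 5.1667 p [ 450.29 -123.86  295.14] z [ 0. -0. -1.] yang -16.637552463993842 q [-0.29  0.2   1.98 -0.    0.96 -0.  ] F [ 0.73 -0.35 -1.52] M [ 0.    0.01 -0.01] w 25.91657223477022 29.99984622001648
shift units [-0.08 -1.07 -1.36] turn units [-0.8  -3.92 -2.99]
tip in head frame [-37.18  41.55  87.95] lean 0.34801108400484887 th -0.04639787734450954
```

Emit:
servo_tool:
  plan:
    - [[1,-0.02,-0.2,-0.1,-0.16,-0.78,-0.6],[1,-0.02,-0.24,-0.15,-0.16,-0.78,-0.6],[1,-0.02,-0.24,-0.15,-0.16,-0.78,-0.6],[1,-0.02,-0.24,-0.15,-0.16,-0.78,-0.6],[1,0,-0.1,-0.1,-0.16,-0.78,-0.6]]

```text
t: 5.58
ee_pos: [447.3, -163.4, 268.8]
orientation: [2.502, 1.388, 0.336]
ft_force: [-0.5, 0.2, -2.0]
width: 25.8
grasp_force: 30.0
```

Emit:
servo_tool:
  plan:
    - [[1,0,0,0,0,0,0],[1,0,0,0,0,0,0]]

```text
t: 5.75
ee_pos: [447.0, -162.2, 268.5]
orientation: [2.503, 1.396, 0.331]
ft_force: [-1.0, -0.3, -1.2]
width: 26.1
grasp_force: 30.0
```

```bash
python3 -c "from st import *;need(25,0.22)"
```

```text
t 5.75 p [ 447.02 -162.23  268.47] z [ 0.32 -0.11 -0.94] yang -32.446800872157354 q [-0.38  0.16  2.15  0.03  0.49  0.15] F [-1.   -0.31 -1.19] M [0.08 0.22 0.03] w 26.108490459286408 29.999291002750397
shift units [ 0.   -0.11 -0.7 ] turn units [-0.02 -0.06 -0.01]
tip in head frame [ 7.38  4.25 51.67] lean 0.005013869950968984 th 0.2191404476896981
```

Emit:
servo_tool:
  plan:
    - [[1,0,-0.04,-0.2,0,0,0],[1,0.03,-0.05,-0.35,0,-0.05,0],[1,0.03,-0.05,-0.3,0,0,0],[1,0.02,0,-0.1,0,0,0],[1,0,0,0,0,0,0]]

```text
t: 6.17
ee_pos: [451.1, -167.8, 229.3]
orientation: [2.501, 1.395, 0.337]
ft_force: [-0.7, 0.2, -1.0]
width: 26.0
grasp_force: 30.0
```

```bash
python3 - <<'E'
from st import *
need(15,0.22)
im=vision.get_image('wrist')[:,:,::-1]; s=vision.get_image('scene')[:,:,::-1]; d=vision.get_image('side')[:,:,::-1]
c=lambda im,x,y,w,h:cv2.resize(im[y:y+h,x:x+w],(400,300),interpolation=cv2.INTER_CUBIC)
cv2.imwrite('pics/m3.png',np.vstack([np.hstack([c(im,200,180,200,150),c(im,0,0,560,420)]),np.hstack([c(s,272,200,80,60),c(d,260,130,80,60)])]))
E
```

```text
t 6.1667 p [ 451.13 -167.8   229.31] z [ 0.32 -0.11 -0.94] yang -32.49128941897032 q [-0.39  0.25  2.17  0.06  0.38  0.11] F [-0.74  0.23 -1.04] M [ 0.01  0.25 -0.07] w 26.04839278093933 29.999130964279175
shift units [-0.02 -0.    0.05] turn units [-0.02 -0.01 -0.01]
tip in head frame [-0.12  0.55 12.91] lean 0.0018485617332300887 th 0.21959616604834029
```

View pics/m3.png

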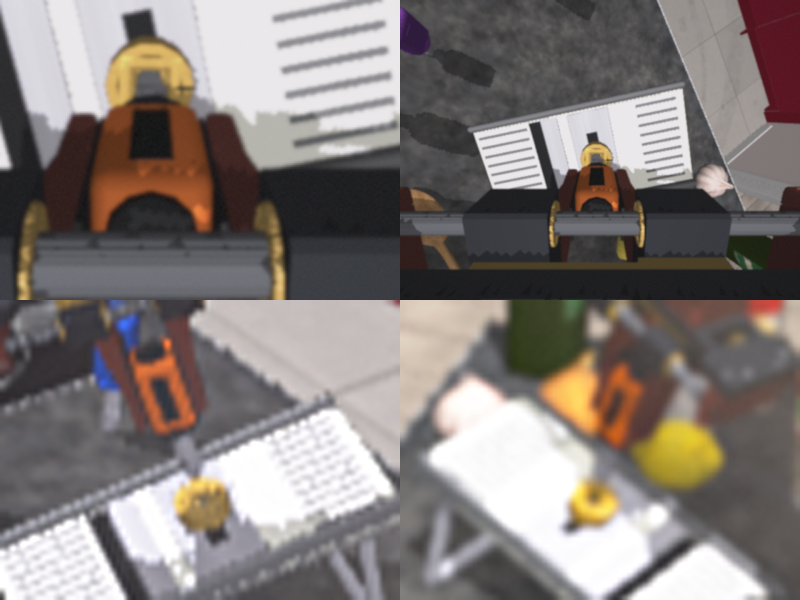

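Emit:
servo_tool:
  plan:
    - [[1,0.013,-0.004,-0.038,0,0,0],[1,0.013,-0.004,-0.038,0,0,0],[1,0.013,-0.005,-0.038,0,0,0],[1,0.013,-0.005,-0.038,0,0,0],[1,0.013,-0.005,-0.038,0,0,0]]

```text
t: 6.73
ee_pos: [453.6, -169.0, 222.6]
orientation: [2.5, 1.392, 0.339]
ft_force: [-0.6, -0.3, -0.9]
width: 25.7
grasp_force: 30.0
```

```bash
python3 -c "from st import *;need(0,0.22)"
```

```text
t 6.7333 p [ 453.61 -168.98  222.58] z [ 0.32 -0.11 -0.94] yang -32.566577514450145 q [-0.39  0.26  2.17  0.06  0.36  0.11] F [-0.63 -0.3  -0.86] M [0.07 0.27 0.02] w 25.712128631887158 29.999055862426758
shift units [ 0.04 -0.01 -0.14] turn units [-0.01  0.02  0.  ]
tip in head frame [0.51 0.19 5.66] lean 0.0020461564017032544 th 0.22061984978156451
```

Next 6 mm, in 1.2 mm rows, watching the force.

Emit:
servo_tool:
  plan:
    - [[1,0.01,-0.003,-0.028,0,0,0],[1,0.01,-0.003,-0.028,0,0,0],[1,0.01,-0.004,-0.028,0,0,0],[1,0.01,-0.004,-0.028,0,0,0],[1,0.009,-0.003,-0.028,0,0,0]]

```text
t: 7.15
ee_pos: [455.6, -169.7, 216.9]
orientation: [2.5, 1.392, 0.339]
ft_force: [-0.2, -0.0, -1.1]
width: 25.6
grasp_force: 30.0
```

Emit:
servo_tool:
  plan:
    - [[1,0.01,-0.003,-0.024,0,0,0],[1,0,0,0,0,0,0]]

```text
t: 7.32
ee_pos: [455.9, -169.8, 215.9]
orientation: [2.5, 1.392, 0.339]
ft_force: [0.4, 0.9, -1.6]
width: 26.2
grasp_force: 30.0
```

Emit:
servo_tool:
  plan:
    - [[1,0.008,-0.003,-0.024,0,0,0],[1,0,0,0,0,0,0]]

```text
t: 7.48
ee_pos: [456.2, -169.9, 215.0]
orientation: [2.5, 1.392, 0.339]
ft_force: [0.6, 0.6, -0.6]
width: 25.7
grasp_force: 30.0
```

```bash
python3 -c "from st import *;need(-5,0.22)"
```

```text
t 7.4833 p [ 456.23 -169.88  215.01] z [ 0.32 -0.11 -0.94] yang -32.56702556118619 q [-0.39  0.28  2.16  0.06  0.34  0.11] F [ 0.57  0.63 -0.59] M [ 0.06  0.22 -0.03] w 25.741837295520373 29.99901831150055
shift units [ 0.01 -0.01 -0.06] turn units [-0.01  0.02  0.  ]
tip in head frame [ 0.49  0.21 -2.41] lean 0.0018684934339191926 th 0.2206449422059072
```

Emit:
servo_tool:
  plan:
    - [[1,0.008,-0.003,-0.024,0,0,0],[1,0,0,0,0,0,0]]

```text
t: 7.65
ee_pos: [456.6, -170.0, 214.1]
orientation: [2.5, 1.392, 0.339]
ft_force: [0.2, -0.6, -0.7]
width: 25.8
grasp_force: 30.0
```

Emit:
servo_tool:
  plan:
    - [[1,0.008,-0.003,-0.024,0,0,0],[1,0,0,0,0,0,0]]

```text
t: 7.82
ee_pos: [456.9, -170.1, 213.1]
orientation: [2.5, 1.392, 0.339]
ft_force: [0.0, 0.5, -0.6]
width: 25.7
grasp_force: 30.0
```

Emit:
servo_tool:
  plan:
    - [[1,0.008,-0.003,-0.024,0,0,0],[1,0,0,0,0,0,0]]

```text
t: 7.98
ee_pos: [457.0, -170.2, 212.1]
orientation: [2.5, 1.393, 0.338]
ft_force: [-1.7, -1.1, 0.5]
width: 25.9
grasp_force: 30.0
```

Emit:
servo_tool:
  plan:
    - [[1,0.008,-0.003,-0.024,0,0,0],[1,0,0,0,0,0,0]]

```text
t: 8.15
ee_pos: [457.2, -170.3, 211.0]
orientation: [2.5, 1.393, 0.338]
ft_force: [-1.7, -1.2, -1.4]
width: 25.9
grasp_force: 30.0
```

Emit:
servo_tool:
  plan:
    - [[1,0.008,-0.003,-0.024,0,0,0],[1,0,0,0,0,0,0]]

```text
t: 8.32
ee_pos: [457.5, -170.4, 210.0]
orientation: [2.501, 1.393, 0.338]
ft_force: [-2.5, -0.9, -1.4]
width: 25.8
grasp_force: 30.0
```

```bash
python3 -c "
from st import *
need(-10,0.22); o=readout.get_obs(); print('F plate axes',Rp.T@o['ft_force'],'M',Rp.T@o['moment'])"
```

```text
t 8.3167 p [ 457.5  -170.45  209.98] z [ 0.32 -0.11 -0.94] yang -32.568832971237626 q [-0.39  0.3   2.16  0.06  0.33  0.11] F [-2.55 -0.95 -1.43] M [-0.19  0.72 -0.16] w 25.844496663244566 29.998984336853027
shift units [ 0.02 -0.01 -0.06] turn units [-0.01  0.01  0.  ]
tip in head frame [-0.03  0.08 -7.61] lean 0.0012758522287244203 th 0.22073847444246444
F plate axes [-2.46 -1.73 -0.63] M [-0.45  0.62 -0.01]
```

Emit:
servo_tool:
  plan:
    - [[1,0.0,0.0,-0.028,0,0,0],[1,0,0,0,0,0,0]]

```text
t: 8.48
ee_pos: [457.7, -170.5, 209.0]
orientation: [2.5, 1.393, 0.338]
ft_force: [-4.0, -0.6, -0.5]
width: 25.7
grasp_force: 30.0
```

Emit:
servo_tool:
  plan:
    - [[1,0.008,-0.003,-0.024,0,0,0],[1,0,0,0,0,0,0]]

```text
t: 8.65
ee_pos: [458.0, -170.6, 208.1]
orientation: [2.5, 1.392, 0.338]
ft_force: [-3.8, -1.6, 1.7]
width: 25.5
grasp_force: 30.0
```

Emit:
servo_tool:
  plan:
    - [[1,0.008,-0.003,-0.024,0,0,0],[1,0,0,0,0,0,0]]

```text
t: 8.82
ee_pos: [458.2, -170.7, 207.7]
orientation: [2.5, 1.392, 0.339]
ft_force: [-9.7, -0.2, 12.4]
width: 25.9
grasp_force: 30.0
```

```bash
python3 -c "
from st import *
need(-10,0.22); o=readout.get_obs(); print('F plate axes',Rp.T@o['ft_force'],'M',Rp.T@o['moment'])"
```

```text
t 8.8167 p [ 458.21 -170.66  207.72] z [ 0.32 -0.11 -0.94] yang -32.56338122860406 q [-0.39  0.3   2.16  0.06  0.33  0.11] F [-9.68 -0.19 12.43] M [-0.28  1.35 -0.29] w 25.85991341213894 30.002470314502716
shift units [ 0. -0.  0.] turn units [-0.01  0.02  0.  ]
tip in head frame [-0.    0.12 -9.99] lean 0.0018535663320558926 th 0.22058605108971255
F plate axes [-4.28 -3.36 14.78] M [-0.76  1.18 -0.03]
```

Emit:
servo_tool:
  plan:
    - [[1,-0.017,-0.007,-0.005,0,0,0],[1,0,0,0,0,0,0]]

```text
t: 8.98
ee_pos: [457.9, -170.8, 207.7]
orientation: [2.499, 1.392, 0.34]
ft_force: [-6.4, 2.6, 10.3]
width: 25.7
grasp_force: 30.0
```

Emit:
servo_tool:
  plan:
    - [[1,0,0,0,0.1,-0.03,-0.28],[1,0,0,0,0.1,-0.03,-0.28],[1,0,0,0,0.1,-0.03,-0.28],[1,0,0,0,0,0,0]]

```text
t: 9.32
ee_pos: [458.0, -170.9, 207.8]
orientation: [2.56, 1.296, 0.355]
ft_force: [-6.6, 1.1, 10.5]
width: 26.1
grasp_force: 30.0
```

```bash
python3 -c "
from st import *
need(-10,0.22); o=readout.get_obs(); print('F plate axes',Rp.T@o['ft_force'],'M',Rp.T@o['moment'])"
```

```text
t 9.3167 p [ 458.   -170.88  207.79] z [ 0.33 -0.11 -0.94] yang -37.36676530272414 q [-0.39  0.3   2.16  0.07  0.33  0.18] F [-6.64  1.12 10.48] M [ 0.16  0.81 -0.02] w 26.118202529545226 30.001952648162842
shift units [ 0.01  0.   -0.  ] turn units [-0.31  0.13  0.85]
tip in head frame [-0.07 -0.07 -9.87] lean 0.002448705980006733 th 0.3000489272397132
F plate axes [-2.66 -1.12 12.12] M [-0.11  0.82  0.02]
```

Emit:
servo_tool:
  plan:
    - [[1,0,0,0,0.1,-0.03,-0.28],[1,0,0,0,0.1,-0.03,-0.28],[1,0,0,0,0.1,-0.03,-0.28],[1,0,0,0,0.1,-0.03,-0.28],[1,0,0,0,0.1,-0.03,-0.28]]

```text
t: 9.73
ee_pos: [457.9, -171.0, 207.7]
orientation: [2.653, 1.133, 0.379]
ft_force: [-7.2, 0.0, 9.7]
width: 26.3
grasp_force: 30.0
```

```bash
python3 - <<'E'
from st import *
need(-10,0.22); o=readout.get_obs(); print('F plate axes',Rp.T@o['ft_force'],'M',Rp.T@o['moment'])
s=vision.get_image('scene')[:,:,::-1]; w=vision.get_image('wrist')[:,:,::-1]
c=lambda im,x,y,w,h:cv2.resize(im[y:y+h,x:x+w],(400,300),interpolation=cv2.INTER_CUBIC)
cv2.imwrite('pics/m4.png',np.hstack([c(s,280,200,64,48),c(w,200,150,160,120)]))
S=cam('scene'); print('tip,collar-bottom proj (crop px)',(proj(S,[C-10*n,C,C+8*n,C+30*n])-[280,200])*400/64)
E
```

```text
t 9.7333 p [ 457.86 -170.97  207.71] z [ 0.32 -0.11 -0.94] yang -45.150343105520875 q [-0.39  0.3   2.16  0.07  0.33  0.31] F [-7.22  0.03  9.71] M [-0.19  1.12 -0.13] w 26.305757412316602 30.000830590724945
shift units [0.01 0.01 0.  ] turn units [-0.81  0.27  2.25]
tip in head frame [-0.44 -0.09 -9.91] lean 0.0027050024729329694 th 0.43019293843021855
F plate axes [-3.1  -2.34 11.46] M [-0.56  0.99  0.07]
tip,collar-bottom proj (crop px) [[201.98 256.74]
 [196.6  241.73]
 [192.26 229.63]
 [180.17 195.93]]
```

View pics/m4.png

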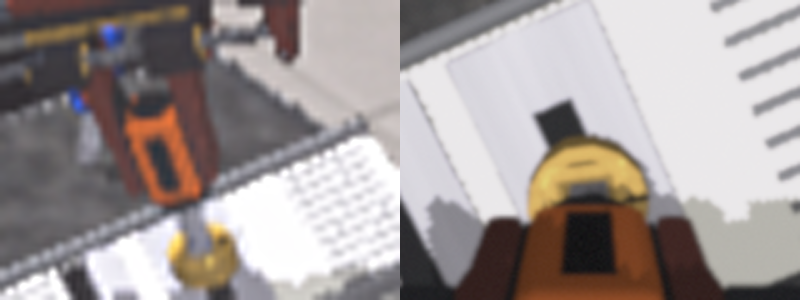

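The driver is seated: tip 10 mm below the head's top, lean under 0.003 rad, and the head's mark turns along with the driver. I'll keep turning while following the sinking screw.

Emit:
servo_tool:
  plan:
    - [[1,0.001,0,-0.002,0.2,-0.07,-0.56],[1,0.001,0,-0.003,0.2,-0.07,-0.56],[1,0.001,0,-0.002,0.2,-0.07,-0.56],[1,0.001,0,-0.003,0.2,-0.07,-0.56],[1,0.001,0,-0.002,0.2,-0.07,-0.56]]

```text
t: 10.25
ee_pos: [457.6, -171.2, 207.2]
orientation: [2.809, 0.785, 0.428]
ft_force: [-11.0, -4.0, 11.4]
width: 25.9
grasp_force: 30.0
```

```bash
python3 -c "
from st import *
need(-11,1.1); o=readout.get_obs(); print('F plate axes',Rp.T@o['ft_force'],'M',Rp.T@o['moment'])"
```

```text
t 10.25 p [ 457.63 -171.2   207.17] z [ 0.33 -0.11 -0.94] yang -60.53192239956252 q [-0.39  0.3   2.16  0.08  0.33  0.56] F [-11.02  -4.02  11.41] M [-0.98  1.63 -0.47] w 25.912420603950792 30.000754594802856
shift units [ 0.03  0.01 -0.01] turn units [ 1.46 -0.49 -4.41]
tip in head frame [ -0.66   0.03 -10.37] lean 0.005803462454558518 th 0.6925338173720404
F plate axes [-4.64 -7.41 13.83] M [-1.54  1.22  0.06]
```

Emit:
servo_tool:
  plan:
    - [[1,-0.01,-0.009,-0.003,0,0,0],[1,-0.01,-0.009,-0.002,0.2,-0.07,-0.56],[1,0.001,0,-0.002,0.2,-0.07,-0.56],[1,0.001,0,-0.003,0.2,-0.07,-0.56],[1,0.001,0,-0.002,0.2,-0.07,-0.56]]

```text
t: 10.67
ee_pos: [457.3, -171.8, 206.8]
orientation: [2.902, 0.493, 0.465]
ft_force: [-9.0, -1.6, 11.9]
width: 26.1
grasp_force: 30.0
```

```bash
python3 -c "
from st import *
need(-11,1.1); o=readout.get_obs(); print('F plate axes',Rp.T@o['ft_force'],'M',Rp.T@o['moment'])"
```

```text
t 10.6667 p [ 457.27 -171.82  206.78] z [ 0.33 -0.1  -0.94] yang -72.4334316539426 q [-0.4   0.3   2.17  0.1   0.32  0.75] F [-9.   -1.61 11.9 ] M [-0.55  1.35 -0.28] w 26.132627874737267 30.000506043434143
shift units [0.04 0.03 0.  ] turn units [ 0.67 -0.19 -2.17]
tip in head frame [ -0.61  -0.32 -10.69] lean 0.008897187836945092 th 0.9015317245072995
F plate axes [-3.42 -4.47 13.91] M [-1.    1.09  0.06]
```

Emit:
servo_tool:
  plan:
    - [[1,-0.007,-0.006,-0.003,0.18,-0.05,-0.56],[1,0,0,-0.002,0.18,-0.05,-0.56],[1,0.001,0,-0.003,0.18,-0.05,-0.56],[1,0,0,0,0,0,0]]

```text
t: 11.0
ee_pos: [457.5, -171.8, 206.6]
orientation: [2.951, 0.268, 0.481]
ft_force: [-5.3, 1.6, 10.3]
width: 25.9
grasp_force: 30.0
```

```bash
python3 -c "
from st import *
need(-11.5,1.2); o=readout.get_obs(); print('F plate axes',Rp.T@o['ft_force'],'M',Rp.T@o['moment'])"
```

```text
t 11.0 p [ 457.47 -171.82  206.57] z [ 0.33 -0.11 -0.94] yang -81.10957346526007 q [-0.4   0.3   2.17  0.08  0.32  0.92] F [-5.33  1.6  10.3 ] M [0.23 0.7  0.04] w 25.926338081715933 30.001810491085052
shift units [ 0.04  0.02 -0.01] turn units [ 0.49 -0.15 -1.56]
tip in head frame [ -0.71  -0.79 -10.95] lean 0.004555712986989113 th 1.0563884042062743
F plate axes [-1.7  -0.24 11.58] M [0.   0.73 0.04]
```

Emit:
servo_tool:
  plan:
    - [[1,0,0,-0.002,0.12,-0.04,-0.38],[1,0,0,-0.002,0.12,-0.04,-0.38],[1,0,0,0,0,0,0]]

```text
t: 11.25
ee_pos: [457.5, -171.7, 206.4]
orientation: [2.967, 0.166, 0.488]
ft_force: [-6.1, 4.4, 9.9]
width: 25.8
grasp_force: 30.0
```

```bash
python3 -c "
from st import *
need(-11.5,1.2); o=readout.get_obs(); print('F plate axes',Rp.T@o['ft_force'],'M',Rp.T@o['moment'])"
```

```text
t 11.25 p [ 457.55 -171.72  206.43] z [ 0.33 -0.11 -0.94] yang -84.94635876468936 q [-0.39  0.3   2.17  0.07  0.32  1.  ] F [-6.14  4.37  9.89] M [0.5  0.66 0.11] w 25.840057893344536 30.00192403793335
shift units [ 0.03  0.02 -0.  ] turn units [ 0.26 -0.07 -0.81]
tip in head frame [ -0.71  -0.91 -11.1 ] lean 0.002969077735844811 th 1.1254420937800358
F plate axes [-3.42  2.12 11.76] M [0.27 0.78 0.01]
```

Emit:
servo_tool:
  plan:
    - [[1,0,0,0,0.06,-0.02,-0.19],[1,0,0,-0.002,0.06,-0.02,-0.19],[1,0,0,0,0,0,0]]

```text
t: 11.5
ee_pos: [457.6, -171.7, 206.4]
orientation: [2.974, 0.115, 0.492]
ft_force: [-5.9, 3.7, 10.1]
width: 25.9
grasp_force: 30.0
```

```bash
python3 -c "
from st import *
need(-11.5,1.2); o=readout.get_obs(); print('F plate axes',Rp.T@o['ft_force'],'M',Rp.T@o['moment'])"
```

```text
t 11.5 p [ 457.6  -171.68  206.38] z [ 0.32 -0.11 -0.94] yang -86.82856826189655 q [-0.39  0.3   2.17  0.07  0.32  1.04] F [-5.87  3.74 10.09] M [0.68 0.56 0.19] w 25.901735990491094 30.001941919326782
shift units [ 0.03  0.02 -0.  ] turn units [ 0.14 -0.03 -0.44]
tip in head frame [ -0.69  -0.98 -11.16] lean 0.00224644717027686 th 1.159454897856187
F plate axes [-2.91  1.61 11.8 ] M [0.49 0.75 0.03]
```

Emit:
servo_tool:
  plan:
    - [[1,0,0,-0.002,0.06,-0.02,-0.19],[1,0,0,-0.002,0.06,-0.02,-0.19],[1,0,0,0,0,0,0]]

```text
t: 11.75
ee_pos: [457.7, -171.6, 206.3]
orientation: [2.979, 0.063, 0.495]
ft_force: [-4.9, 4.1, 11.0]
width: 26.0
grasp_force: 30.0
```

```bash
python3 -c "
from st import *
need(-11.5,1.2); o=readout.get_obs(); print('F plate axes',Rp.T@o['ft_force'],'M',Rp.T@o['moment'],o['joint_torque'][5])"
```

```text
t 11.75 p [ 457.66 -171.63  206.29] z [ 0.32 -0.11 -0.94] yang -88.75654467441164 q [-0.39  0.3   2.17  0.07  0.32  1.08] F [-4.93  4.14 11.03] M [0.78 0.49 0.24] w 25.974516308198577 30.002304017543793
shift units [0.03 0.02 0.  ] turn units [ 0.02  0.01 -0.06]
tip in head frame [ -0.67  -1.02 -11.26] lean 0.0017150984686069033 th 1.1943894329690714
F plate axes [-1.88  2.29 12.42] M [0.62 0.71 0.03] 0.314667709171772
```

Emit:
servo_tool:
  plan:
    - [[1,0,0,-0.002,0.06,-0.02,-0.19],[1,0,0,-0.002,0.06,-0.02,-0.19],[1,0,0,0,0,0,0]]

```text
t: 12.0
ee_pos: [457.7, -171.6, 206.2]
orientation: [2.985, 0.011, 0.499]
ft_force: [-5.3, 5.6, 12.2]
width: 26.1
grasp_force: 30.0
```

```bash
python3 -c "
from st import *
need(-11.5,1.2); o=readout.get_obs(); print('F plate axes',Rp.T@o['ft_force'],'M',Rp.T@o['moment'],o['joint_torque'][5])"
```

```text
t 12.0 p [ 457.71 -171.6   206.19] z [ 0.32 -0.11 -0.94] yang -90.68150612634159 q [-0.39  0.3   2.17  0.06  0.32  1.11] F [-5.26  5.57 12.17] M [0.93 0.43 0.34] w 26.09657903238614 30.002853870391846
shift units [0.03 0.02 0.  ] turn units [-0.1   0.05  0.32]
tip in head frame [ -0.67  -1.1  -11.37] lean 0.0014913862895880412 th 1.22936017962106
F plate axes [-2.22  3.53 13.76] M [0.81 0.71 0.07] 0.31375888735055923
```

Emit:
servo_tool:
  plan:
    - [[1,0,0,0,0.06,-0.02,-0.19],[1,0,0,0,0.06,-0.02,-0.19],[1,0,0,0,0,0,0]]

```text
t: 12.25
ee_pos: [457.7, -171.5, 206.1]
orientation: [2.989, -0.041, 0.502]
ft_force: [-4.9, 5.7, 11.0]
width: 25.9
grasp_force: 30.0
```

```bash
python3 -c "
from st import *
need(-11.5,1.2); o=readout.get_obs(); print('F plate axes',Rp.T@o['ft_force'],'M',Rp.T@o['moment'],o['joint_torque'][5])"
```

```text
t 12.25 p [ 457.74 -171.55  206.14] z [ 0.32 -0.11 -0.94] yang -92.59856848088346 q [-0.39  0.3   2.17  0.06  0.32  1.15] F [-4.89  5.74 11.03] M [0.97 0.31 0.33] w 25.936123892776887 30.003039836883545
shift units [0.03 0.02 0.01] turn units [-0.22  0.09  0.7 ]
tip in head frame [ -0.71  -1.16 -11.41] lean 0.001577913845046668 th 1.2642914313010283
F plate axes [-2.34  3.82 12.59] M [0.88 0.62 0.03] 0.3133693244308233
```

```bash
python3 - <<'E'
from h import *
from st import *
o=readout.get_obs(); im=vision.get_image('wrist')[:,:,::-1]; cv2.imwrite('pics/w5.png',im); W=cam('wrist',o)
# head top plane now sunk ~1.8 mm
c0=C-1.7*n
g=np.array([c0+Rp@np.array([a,b,0]) for a,b in [(-30,-30),(30,-30),(30,30),(-30,30)]])
H=cv2.getPerspectiveTransform(proj(W,g).astype(np.float32),np.float32([[0,600],[600,600],[600,0],[0,0]]))
cv2.imwrite('pics/rect5.png',cv2.warpPerspective(im,H,(600,600),flags=cv2.INTER_CUBIC))
E
```

```text
(no output)
```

View pics/rect5.png

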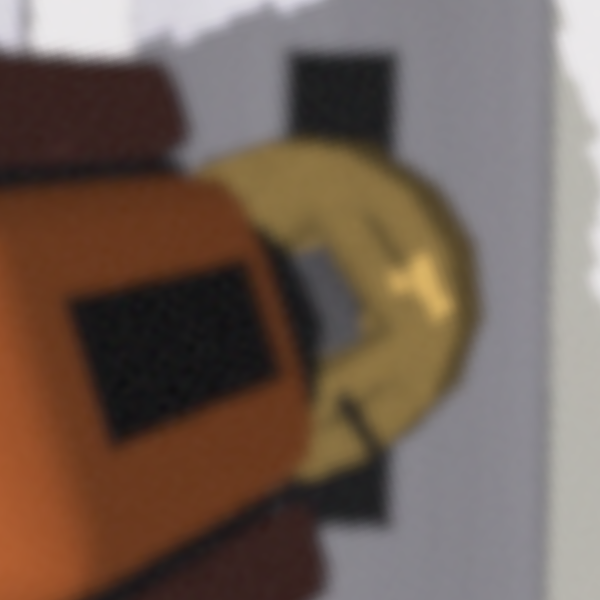

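The rectified view shows the mark from (350,405) to (375,445) about a head centre near (292,308), so the screw is at about 1.0 rad and not yet at its stop. I'll track the mark numerically from here and keep turning in small steps.

```bash
cat > mk.py <<'E'
from st import *
def mark(rect,c):
    a=np.radians(np.arange(0,90,0.5)); r=np.arange(115,150,2.)
    g=cv2.GaussianBlur(cv2.cvtColor(rect,cv2.COLOR_BGR2GRAY),(0,0),3).astype(np.float32)
    P=cv2.remap(g,(c[0]+np.outer(np.cos(a),r)).astype(np.float32),(c[1]+np.outer(np.sin(a),r)).astype(np.float32),1).mean(1)
    P=P-cv2.blur(P.reshape(-1,1),(1,61)).ravel(); i=np.argmin(P); return a[i],P[i]
def now():
    o=readout.get_obs(); im=vision.get_image('wrist')[:,:,::-1]; W=cam('wrist',o); c0=C-1.9*n
    g=np.array([c0+Rp@np.array([a,b,0]) for a,b in [(-30,-30),(30,-30),(30,30),(-30,30)]])
    H=cv2.getPerspectiveTransform(proj(W,g).astype(np.float32),np.float32([[0,600],[600,600],[600,0],[0,0]]))
    return cv2.warpPerspective(im,H,(600,600),flags=cv2.INTER_CUBIC)
def rep():
    need(-11.5,1.3); o=readout.get_obs(); print('F',Rp.T@o['ft_force'],'M',Rp.T@o['moment'],'mark',mark(now(),(292,308)))
E
python3 - <<'E'
from mk import *
print(mark(cv2.imread('pics/rect.png'),(291,305)),mark(cv2.imread('pics/rect5.png'),(292,308)),mark(now(),(292,308)))
E
```

```text
(np.float64(0.3141592653589793), np.float32(-45.076965)) (np.float64(1.0471975511965976), np.float32(-33.04055)) (np.float64(1.0471975511965976), np.float32(-32.524727))
```

Emit:
servo_tool:
  plan:
    - [[1,0,0,0,0.06,-0.02,-0.19],[1,0,0,0,0.06,-0.02,-0.19],[1,0,0,0,0,0,0]]

```text
t: 12.6
ee_pos: [457.8, -171.5, 206.1]
orientation: [2.992, -0.094, 0.505]
ft_force: [-3.7, 5.9, 11.1]
width: 26.0
grasp_force: 30.0
```

```bash
python3 -c "
from mk import *
rep()"
```

```text
t 12.6 p [ 457.79 -171.51  206.13] z [ 0.32 -0.11 -0.94] yang -94.51332956876405 q [-0.39  0.3   2.17  0.06  0.32  1.19] F [-3.66  5.95 11.11] M [1.11 0.3  0.4 ] w 26.01750831774559 30.00288963317871
shift units [0.03 0.02 0.01] turn units [ 0.03  0.   -0.  ]
tip in head frame [ -0.7   -1.21 -11.44] lean 0.0021323440149148983 th 1.2992430094168885
F [-1.28  4.42 12.29] M [1.03 0.65 0.05] mark (np.float64(1.0821041362364843), np.float32(-32.811146))
```

Emit:
servo_tool:
  plan:
    - [[1,0,0,-0.002,0.06,-0.02,-0.19],[1,0,0,-0.002,0.06,-0.02,-0.19],[1,0,0,0,0,0,0]]

```text
t: 12.9
ee_pos: [457.8, -171.5, 206.0]
orientation: [2.995, -0.147, 0.508]
ft_force: [-3.7, 7.0, 11.7]
width: 25.9
grasp_force: 30.0
```

```bash
python3 -c "
from mk import *
rep()"
```

```text
t 12.9 p [ 457.84 -171.47  206.04] z [ 0.32 -0.12 -0.94] yang -96.42707271897471 q [-0.39  0.3   2.17  0.05  0.32  1.23] F [-3.65  7.02 11.66] M [1.27 0.24 0.45] w 25.901710243250893 30.00350922346115
shift units [0.03 0.02 0.01] turn units [-0.1   0.05  0.38]
tip in head frame [ -0.7   -1.28 -11.53] lean 0.002890425317373936 th 1.3342309642734933
F [-1.41  5.43 12.93] M [1.21 0.64 0.04] mark (np.float64(1.117010721276371), np.float32(-33.343636))
```

Emit:
servo_tool:
  plan:
    - [[1,0.005,0.015,0,0.06,-0.02,-0.19],[1,0,0,-0.002,0.06,-0.02,-0.19],[1,0,0,0,0,0,0]]

```text
t: 13.2
ee_pos: [458.0, -171.1, 206.0]
orientation: [2.996, -0.199, 0.51]
ft_force: [-5.5, 4.4, 11.2]
width: 25.9
grasp_force: 30.0
```

```bash
python3 -c "
from mk import *
rep()"
```

```text
t 13.2 p [ 458.02 -171.14  206.  ] z [ 0.32 -0.12 -0.94] yang -98.33214368812813 q [-0.39  0.3   2.17  0.05  0.32  1.27] F [-5.46  4.36 11.18] M [0.65 0.43 0.24] w 25.925652337599537 30.00214844942093
shift units [0.02 0.01 0.01] turn units [-0.21  0.09  0.76]
tip in head frame [ -0.68  -1.08 -11.59] lean 0.004097375521942053 th 1.3689738519421608
F [-2.37  2.33 12.76] M [0.53 0.62 0.06] mark (np.float64(1.1519173063162575), np.float32(-32.558025))
```

Emit:
servo_tool:
  plan:
    - [[1,0,0,-0.002,0.06,-0.02,-0.19],[1,0,0,0,0,0,0]]

```text
t: 13.42
ee_pos: [458.0, -171.2, 206.0]
orientation: [2.996, -0.226, 0.512]
ft_force: [-4.7, 4.4, 10.6]
width: 26.1
grasp_force: 30.0
```

```bash
python3 -c "
from mk import *
rep()"
```

```text
t 13.4167 p [ 458.05 -171.16  205.96] z [ 0.32 -0.12 -0.94] yang -99.28815663354719 q [-0.39  0.3   2.17  0.05  0.32  1.29] F [-4.71  4.37 10.6 ] M [0.68 0.47 0.21] w 26.054198305960664 30.002097487449646
shift units [0.02 0.01 0.01] turn units [-0.27  0.11  0.95]
tip in head frame [ -0.67  -1.14 -11.65] lean 0.004504957217694347 th 1.3865028415472043
F [-1.91  2.58 11.97] M [0.53 0.67 0.03] mark (np.float64(1.1693705988362009), np.float32(-32.85888))
```

Emit:
servo_tool:
  plan:
    - [[1,0,0,-0.002,0.06,-0.02,-0.19],[1,0,0,0,0,0,0]]

```text
t: 13.63
ee_pos: [458.1, -171.1, 205.9]
orientation: [2.997, -0.252, 0.513]
ft_force: [-5.1, 4.5, 12.8]
width: 25.7
grasp_force: 30.0
```

```bash
python3 -c "
from mk import *
rep()"
```

```text
t 13.6333 p [ 458.07 -171.14  205.9 ] z [ 0.32 -0.12 -0.94] yang -100.24167349922197 q [-0.39  0.31  2.17  0.04  0.32  1.31] F [-5.12  4.48 12.78] M [0.76 0.38 0.25] w 25.672052086039937 30.002251267433167
shift units [0.02 0.01 0.01] turn units [-0.33  0.13  1.14]
tip in head frame [ -0.69  -1.18 -11.7 ] lean 0.004907743505478504 th 1.4040005981412491
F [-1.55  2.56 14.17] M [0.64 0.61 0.03] mark (np.float64(1.1868238913561442), np.float32(-32.711052))
```

Emit:
servo_tool:
  plan:
    - [[1,0,0,-0.001,0.06,-0.02,-0.19],[1,0,0,0,0,0,0]]

```text
t: 13.85
ee_pos: [458.1, -171.1, 205.9]
orientation: [2.997, -0.279, 0.514]
ft_force: [-5.0, 5.3, 11.0]
width: 26.0
grasp_force: 30.0
```

```bash
python3 -c "
from mk import *
rep()"|tail -1
```

```text
F [-2.36  3.39 12.52] M [0.63 0.63 0.04] mark (np.float64(1.1955505376161157), np.float32(-31.813786))
```

Emit:
servo_tool:
  plan:
    - [[1,0,0,-0.001,0.06,-0.02,-0.19],[1,0,0,0,0,0,0]]

```text
t: 14.07
ee_pos: [458.1, -171.1, 205.9]
orientation: [2.997, -0.305, 0.516]
ft_force: [-5.0, 4.8, 12.0]
width: 25.9
grasp_force: 30.0
```

```bash
python3 -c "
from mk import *
rep()"|tail -1
```

```text
F [-1.86  2.88 13.41] M [0.75 0.66 0.09] mark (np.float64(1.2042771838760873), np.float32(-32.770138))
```

Emit:
servo_tool:
  plan:
    - [[1,0,0,0,0.06,-0.02,-0.19],[1,0,0,0,0,0,0]]

```text
t: 14.28
ee_pos: [458.2, -171.1, 205.9]
orientation: [2.996, -0.332, 0.517]
ft_force: [-4.2, 5.2, 11.8]
width: 26.0
grasp_force: 30.0
```

```bash
python3 -c "
from mk import *
rep()"|tail -1
```

```text
F [-1.27  3.51 13.03] M [0.82 0.63 0.09] mark (np.float64(1.1955505376161157), np.float32(-32.4783))
```

Emit:
servo_tool:
  plan:
    - [[1,0,0,0,0.06,-0.02,-0.19],[1,0,0,0,0,0,0]]

```text
t: 14.5
ee_pos: [458.2, -171.0, 205.9]
orientation: [2.995, -0.358, 0.518]
ft_force: [-4.4, 5.6, 12.4]
width: 25.8
grasp_force: 30.0
```

```bash
python3 -c "
from mk import *
rep()"|tail -1
```

```text
F [-1.34  3.82 13.73] M [0.95 0.63 0.08] mark (np.float64(1.1955505376161157), np.float32(-32.654472))
```

The screw is at its stop: the mark has stalled and the torque is about 0.08 N m. I'll back off a few degrees within the play and withdraw along the axis.

Emit:
servo_tool:
  plan:
    - [[1,0,0,0,-0.12,0.04,0.38],[1,0,0,0,-0.12,0.04,0.38],[1,-0.008,0.003,0.024,0,0,0],[1,-0.016,0.006,0.047,0,0,0],[1,-0.016,0.006,0.047,0,0,0]]

```text
t: 14.97
ee_pos: [456.4, -170.7, 209.8]
orientation: [2.997, -0.252, 0.511]
ft_force: [2.0, -0.4, -0.8]
width: 26.1
grasp_force: 30.0
```

Emit:
servo_tool:
  plan:
    - [[1,-0.016,0.006,0.047,0,0,0],[1,-0.016,0.006,0.047,0,0,0],[1,-0.016,0.006,0.047,0,0,0],[1,-0.024,0.008,0.07,0,0,0],[1,-0.024,0.008,0.07,0,0,0]]

```text
t: 15.38
ee_pos: [451.6, -169.4, 220.9]
orientation: [2.998, -0.252, 0.509]
ft_force: [0.2, 0.3, -1.6]
width: 25.6
grasp_force: 30.0
```

```bash
python3 -c "
from mk import *
rep()"
```

```text
t 15.3833 p [ 451.6  -169.39  220.86] z [ 0.32 -0.12 -0.94] yang -100.21210695230712 q [-0.39  0.27  2.17  0.04  0.36  1.31] F [ 0.22  0.3  -1.6 ] M [0.09 0.25 0.02] w 25.601551991327806 29.99908536672592
shift units [ 0.18 -0.04 -0.36] turn units [-0.33  0.1   1.14]
tip in head frame [-2.22 -1.71  4.64] lean 0.005680344563506435 th 1.4034435118420363
F [-0.45  0.35 -1.55] M [0.01 0.26 0.02] mark (np.float64(1.213003830136059), np.float32(-30.56982))
```

Emit:
servo_tool:
  plan:
    - [[1,-0.1,0.03,0.3,0,0,0],[1,-0.1,0.03,0.5,0,0,0],[1,0,0,0.5,0,0,0],[1,0,0,0.5,0,0,0],[1,0,0,0.3,0,0,0]]

```text
t: 15.85
ee_pos: [444.2, -167.2, 306.8]
orientation: [2.996, -0.252, 0.513]
ft_force: [1.3, -0.2, -1.1]
width: 26.1
grasp_force: 30.0
```

Emit:
servo_tool:
  plan:
    - [[1,0.1,0.4,0,0.26,0.76,0],[1,0.13,0.9,0,0.26,0.76,0],[1,0.13,0.9,0,0.26,0.76,0],[1,0.13,0.9,0,0.26,0.76,0],[1,0.13,0.9,0,0.26,0.76,0]]

```text
t: 16.27
ee_pos: [468.6, -5.4, 305.3]
orientation: [3.125, -0.261, -0.011]
ft_force: [0.1, 0.1, -0.7]
width: 26.0
grasp_force: 30.0
```

Emit:
servo_tool:
  plan:
    - [[1,0.1,0.9,0,0,0,0],[1,0.1,0.9,0,0,0,0],[1,0.1,0.9,0,0,0,0],[1,0.1,0.9,0,0,0,0],[1,0.1,0.9,0,0,0,0]]

```text
t: 16.68
ee_pos: [488.5, 174.9, 304.8]
orientation: [3.125, -0.26, -0.007]
ft_force: [0.4, -1.2, -1.7]
width: 26.1
grasp_force: 30.0
```

```bash
cat > bk.py <<'E'
from st import *
def bk():
    o,M=st(); dp=np.array([486.9,214.4,142.2])-o['ee_pos']; z=M[:,2]; w=np.cross(z,[0,0,-1.]); w*=np.arcsin(min(1,np.linalg.norm(w)))/max(1e-9,np.linalg.norm(w))
    print('shift',dp/40,'turn',np.degrees(w)/5)
E
python3 -c "
from bk import *
bk()"
```

```text
t 16.6833 p [488.45 174.85 304.77] z [-0.   -0.01 -1.  ] yang -99.51958428300286 q [ 0.32  0.27  1.86 -0.    1.02  2.06] F [ 0.4  -1.22 -1.68] M [ 0.08  0.03 -0.05] w 26.074536789532505 29.998117983341217
shift [-0.04  0.99 -4.06] turn [ 0.06 -0.06  0.  ]
```

Emit:
servo_tool:
  plan:
    - [[1,-0.01,0.3,0,0.06,-0.06,0],[1,-0.01,0.45,-0.3,0,0,0],[1,-0.01,0.24,-0.6,0,0,0],[1,-0.01,0,-0.7,0,0,0],[1,0,0,-0.7,0,0,0]]

```text
t: 17.1
ee_pos: [487.1, 213.1, 212.2]
orientation: [-3.13, 0.259, -0.003]
ft_force: [0.3, -0.1, -1.4]
width: 25.9
grasp_force: 30.0
```

Emit:
servo_tool:
  plan:
    - [[1,0,0,-0.5,0,0,0],[1,0,0,0,0,0,0],[1,0,0,0,0,0,0]]

```text
t: 17.35
ee_pos: [486.6, 212.1, 192.1]
orientation: [3.129, -0.261, -0.003]
ft_force: [-0.0, -0.3, -1.1]
width: 26.3
grasp_force: 30.0
```

```bash
python3 -c "
from bk import *
bk()
d=vision.get_image('side')[:,:,::-1]; s=vision.get_image('scene')[:,:,::-1]
cv2.imwrite('pics/s6.png',s); cv2.imwrite('pics/d6.png',d)
for nm,im in (('scene',s),('side',d)):
    c=cam(nm); o=readout.get_obs(); p=o['ee_pos']
    hsv=cv2.cvtColor(im,cv2.COLOR_BGR2HSV); m=cv2.inRange(hsv,(3,200,130),(14,255,255))
    e=proj(c,[p-[0,0,61]])[0]; q=np.argwhere(m)[:,::-1]; q=q[np.linalg.norm(q-e,axis=1)<16]
    v,ev=np.linalg.eigh(np.cov((q-q.mean(0)).T)); ax=proj(c,[p-[0,0,86],p-[0,0,36]]); 
    print(nm,len(q),'orange centroid',q.mean(0),'expected',e,'axis',ev[0,:],ev[1,:],'expected dir',(ax[1]-ax[0])/np.linalg.norm(ax[1]-ax[0]))
"
```

```text
t 17.35 p [486.56 212.1  192.12] z [-0. -0. -1.] yang -99.5406090376904 q [ 0.39  0.45  1.91 -0.    0.79  2.13] F [-0.04 -0.31 -1.12] M [ 0.1   0.08 -0.06] w 26.32687166031417 29.999037981033325
shift [ 0.01  0.06 -1.25] turn [ 0.01 -0.02  0.  ]
scene 8 orange centroid [238.88 176.75] expected [241.27 176.24] axis [-1.    0.04] [0.04 1.  ] expected dir [-0.02 -1.  ]
side 93 orange centroid [257.24 234.91] expected [253.89 233.45] axis [-1.   -0.06] [-0.06  1.  ] expected dir [-0.08 -1.  ]
```

Emit:
servo_tool:
  plan:
    - [[1,0.008,0.05,-0.05,0,0,0],[1,0,0,-0.1,0,0,0],[1,0,0,-0.1,0,0,0],[1,0,0,-0.1,0,0,0],[1,0,0,-0.1,0,0,0]]

```text
t: 17.87
ee_pos: [487.3, 214.6, 174.5]
orientation: [3.131, -0.261, 0.0]
ft_force: [-0.2, 0.7, -0.9]
width: 25.8
grasp_force: 30.0
```

```bash
python3 -c "
from bk import *
bk()"
```

```text
t 17.8667 p [487.35 214.62 174.52] z [ 0. -0. -1.] yang -99.52403202192757 q [ 0.39  0.48  1.91 -0.    0.75  2.13] F [-0.15  0.74 -0.86] M [ 0.11  0.09 -0.01] w 25.821231940602303 29.999032616615295
shift [-0.01 -0.01 -0.81] turn [0. 0. 0.]
```

Already 7 mm into the hole with no contact force. Continuing down.

Emit:
servo_tool:
  plan:
    - [[1,-0.005,-0.005,-0.1,0,0,0],[1,0,0,-0.1,0,0,0],[1,0,0,-0.1,0,0,0],[1,0,0,-0.1,0,0,0],[1,0,0,0,0,0,0]]

```text
t: 18.28
ee_pos: [486.8, 214.3, 157.8]
orientation: [3.13, -0.261, -0.002]
ft_force: [0.3, 0.5, -1.4]
width: 25.9
grasp_force: 30.0
```

Emit:
servo_tool:
  plan:
    - [[1,0,0,-0.08,0,0,0],[1,0,0,-0.08,0,0,0],[1,0,0,-0.08,0,0,0],[1,0,0,0,0,0,0]]

```text
t: 18.62
ee_pos: [486.9, 214.3, 148.5]
orientation: [3.13, -0.261, -0.001]
ft_force: [-1.0, 1.1, -2.2]
width: 25.9
grasp_force: 30.0
```

```bash
python3 -c "
from bk import *
bk()"
```

```text
t 18.6167 p [486.88 214.31 148.49] z [-0. -0. -1.] yang -99.52426869632944 q [ 0.39  0.52  1.92 -0.    0.7   2.13] F [-1.05  1.12 -2.23] M [0.03 0.09 0.  ] w 25.906293794388088 29.999064803123474
shift [ 0.    0.   -0.16] turn [ 0.01 -0.01  0.  ]
```

Emit:
servo_tool:
  plan:
    - [[1,0,0,-0.06,0,0,0],[1,0,0,-0.05,0,0,0],[1,0,0,-0.03,0,0,0],[1,0,0,0,0,0,0]]

```text
t: 18.95
ee_pos: [487.0, 214.4, 143.3]
orientation: [3.13, -0.261, -0.0]
ft_force: [-0.1, -1.3, -1.7]
width: 26.3
grasp_force: 30.0
```

Emit:
servo_tool:
  plan:
    - [[1,0,0,-0.015,0,0,0],[1,0,0,0,0,0,0]]

```text
t: 19.12
ee_pos: [487.2, 214.4, 142.9]
orientation: [3.131, -0.261, 0.0]
ft_force: [0.3, 0.3, -0.8]
width: 25.7
grasp_force: 30.0
```

Emit:
servo_tool:
  plan:
    - [[1,0,0,-0.015,0,0,0],[1,0,0,0,0,0,0]]

```text
t: 19.28
ee_pos: [487.2, 214.4, 142.3]
orientation: [3.131, -0.261, 0.0]
ft_force: [-0.9, -0.9, -1.8]
width: 25.8
grasp_force: 30.0
```

Emit:
servo_tool:
  plan:
    - [[1,0,0,-0.015,0,0,0],[1,0,0,0,0,0,0]]

```text
t: 19.45
ee_pos: [487.2, 214.4, 142.2]
orientation: [3.131, -0.261, 0.0]
ft_force: [-1.0, -0.1, 4.6]
width: 25.7
grasp_force: 30.0
```

Emit:
servo_tool:
  plan:
    - [[1,0,0,-0.012,0,0,0],[1,0,0,0,0,0,0]]

```text
t: 19.62
ee_pos: [487.2, 214.4, 142.1]
orientation: [3.131, -0.261, 0.0]
ft_force: [-3.1, -1.0, 9.6]
width: 26.0
grasp_force: 30.0
```

The collar is on the block at exactly the home height. Releasing and retreating.

Emit:
servo_tool:
  plan:
    - [[0.6,0,0,0.01,0,0,0],[0.2,0,0,0,0,0,0],[-0.3,0,0,0,0,0,0],[-1,0,0,0,0,0,0],[-1,0,0,0,0,0,0]]

```text
t: 20.03
ee_pos: [487.2, 214.4, 141.5]
orientation: [3.131, -0.261, 0.0]
ft_force: [-0.4, 0.8, -0.5]
width: 49.3
grasp_force: 0.0
```

Emit:
servo_tool:
  plan:
    - [[-1,0,0,0,0,0,0],[-1,0,0,0,0,0,0],[-1,0,0,0,0,0,0],[-1,0,0,0,0,0,0],[-1,0,0,0,0,0,0]]

```text
t: 20.45
ee_pos: [487.2, 214.4, 141.6]
orientation: [3.131, -0.261, 0.0]
ft_force: [0.6, 1.0, -0.3]
width: 82.7
grasp_force: 0.0
```

Emit:
servo_tool:
  plan:
    - [[-1,0,0,0.2,0,0,0],[-1,0,0,0.5,0,0,0],[-1,0,0,0.8,0,0,0],[-1,0,0,0.9,0,0,0],[-1,0,0,0.9,0,0,0]]

```text
t: 20.87
ee_pos: [486.7, 214.2, 275.2]
orientation: [3.13, -0.261, -0.001]
ft_force: [0.6, -0.1, 0.3]
width: 87.8
grasp_force: 0.0
```

Emit:
servo_tool:
  plan:
    - [[-1,0,0,0.7,0,0,0],[-1,0,0,0,0,0,0],[-1,0,0,0,0,0,0]]

```text
t: 21.12
ee_pos: [487.8, 214.7, 303.9]
orientation: [-3.129, 0.261, -0.006]
ft_force: [-0.3, -0.7, 0.1]
width: 87.9
grasp_force: 0.0
```

```bash
python3 - <<'E'
from st import *
o,M=st(); im=vision.get_image('wrist')[:,:,::-1]; W=cam('wrist',o)
hsv=cv2.cvtColor(im,cv2.COLOR_BGR2HSV); m=cv2.inRange(hsv,(3,150,60),(22,255,255)); e=proj(W,[[486.9,214.4,108],[486.9,214.4,58]])
# dark cap = round dark blob near expected top
g=cv2.cvtColor(im,cv2.COLOR_BGR2GRAY); x,y=e[0].astype(int); sub=g[y-14:y+15,x-14:x+15]; q=np.argwhere(sub<75)
print('expected cap',e[0],'dark cap centroid',q[:,1].mean()+x-14,q[:,0].mean()+y-14,len(q), 'at z108:',atz(W,(q[:,1].mean()+x-14,q[:,0].mean()+y-14),108))
# compare driver in the fixed cams with the start
for nm in ('scene','side'):
    a=cv2.imread(f'pics/{nm}0.png'); b=vision.get_image(nm)[:,:,::-1]
    f=lambda i:cv2.inRange(cv2.cvtColor(i,cv2.COLOR_BGR2HSV),(3,220,150),(14,255,255))
    c=proj(cam(nm),[[486.5,214,84]])[0]
    for i in (a,b):
        k=np.argwhere(f(i))[:,::-1]; k=k[np.linalg.norm(k-c,axis=1)<16]; print(nm,len(k),k.mean(0))
E
```

```text
t 21.1167 p [487.78 214.69 303.91] z [ 0.  0. -1.] yang -99.52404019349663 q [ 0.39  0.29  1.83 -0.    1.02  2.13] F [-0.26 -0.67  0.13] M [0.08 0.09 0.01] w 87.86292362792811 0.0
expected cap [276.37 206.95] dark cap centroid 280.9047619047619 205.96825396825398 63 at z108: [487.13 210.19 108.  ]
scene 0 [nan nan]
scene 0 [nan nan]
side 102 [254.97 249.52]
side 105 [254.54 250.  ]<stdin>:13: RuntimeWarning: Mean of empty slice.
  ret = um.true_divide(
```

```bash
python3 -c "
from workcell import close_job
print(close_job())"
```

```text
the job is handed in; nothing more can be done
None
```

The job is handed in: I seated the driver square in the clamp screw and turned it until it stopped (about 0.08 N m). The driver is back home in its stand and the gripper is clear, but no verdict came back and I didn't check the bystanders afterwards.

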